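# Sort oven-door hinges: free ones to stock, the seized one to repair

### The arm

A 6-joint arm with a two-finger parallel gripper is mounted at the origin on the work surface. World frame = base frame: x ahead of the robot, y to its left, z up, the work surface at z = 0. Lengths are in m, angles in rad, forces in N, time in s.
With the tool pointing down it reaches from about 0.35 to 0.975 m from the base axis. Payload 17.4 kg.
Tool frame: the origin (TCP) lies midway between the tips of the shut fingers; the grasp point (between the pads) lies 19 mm behind it; z points along the fingers, y is the line along which they close (so a half turn about z gives the same grasp; the last joint's range is limited). The gripper opens to 85 mm and grips with 20 to 120 N. Pads are 22 mm wide; open, the fingers measure 114 mm over their backs; the gripper's body (76 mm by 85 mm) begins 54 mm behind the grasp point. The pads swing forward as they close: fully open they stand 13 mm farther back than shut.
Start: joints at [1.13, 0.116, 1.442, -0, 1.584, -0.038], TCP at [0.265, 0.621, 0.231] pointing down, gripper open.
Joint ranges: [-2.83, 2.83], [-0.83, 2.19], [0.07, 2.5], [-1.14, 4.28], [0.01, 3], [-2.97, 2.97]. Speed limits (rad/s): [1.89, 1.89, 2.22, 3.14, 3.14, 3.14].

### API

Orientations are given as [roll, pitch, yaw] about the fixed x, y, z axes, in that order (R = Rz(yaw) Ry(pitch) Rx(roll)).
In Python, from station import robot, eyes gives the robot as it stands. The module is installed in compiled form; this text tells all that it offers. Calls block until the motion is done:
- robot.reach(position, orientation): joint-space move of the TCP to a pose.
- robot.move_straight(position, speed=0.15, ori=None, max_force=None): straight line of the TCP; ori=None keeps the orientation; speed is the mean speed in m/s. With max_force (N) it stops when the force on the tool has changed by that much, and returns True; else False.
- robot.set_joints(angles): joint-space move.
- robot.grip(opening, grasp_force=None): finger opening in m; grasp_force is the grip in N (None keeps the last); returns when the fingers have stopped.
- robot.hold(seconds).
- robot.inverse_kinematics(position, orientation): joint angles nearest the present ones, or None.
- robot.sense(): the state.
- eyes.read_camera(name): name is "scene" or "top" or "wrist"; returns a dict with "frame" (420x560x3 uint8, red, green, blue), "z_map" (420x560 float32, m along the optical axis (not along the pixel's ray), 0 where there is no reading), "camera_matrix" (3x3 intrinsics, pixels), "world_to_cam" (4x4, takes a point from world to camera coordinates); the wrist camera has in their place "T_tool_cam" (4x4, takes a point from camera to tool coordinates, whose origin is the TCP and whose axes are the flange's). Camera axes: x right, y down, z forward; pixel columns grow to the right and rows downward; lengths in m; the calibration is good to about 2 mm. A picture is of the moment at which its call begins: read the wrist's pose just before it.
A pose or a line that the arm cannot do raises robot.PlanningError and nothing moves.
- robot.close_job(): hands the job in; it is judged then, once.
The state is a dict: "time_s": time; "q": joint angles; "joint_velocities": joint speeds; "joint_torque": joint torques, N m; "position": TCP position; "orientation": TCP orientation; "contact_force": force on the tool from outside, world axes, zero at the start; "torque": the same for the moment, N m; "grip_width": finger opening in m; "gripper_force": force on a finger pad.
Only numpy, scipy, OpenCV 4.12 (cv2) and the standard library are available. Lean on these libraries where they do the work, as an engineer would, in place of code of your own. Each camera call takes 0.05 s, during which the arm holds its last target. There are 200 camera calls.

### The job

One of the three oven-door hinges on the sloped stand has seized. Squeeze the posts of each hinge together to find out which: set the two that close down in the divided stock tray, left shut, and the one that will not close in the narrower undivided repair tray. Each must lie flat on its tray's floor, set down rather than dropped, and the things standing around must stay where they are.

Things in the scene. Friction and masses are not known exactly. Their poses are not given: they have to be found in the camera images.
- stand: fixed inspection stand, 396 mm wide along its y. Its flat board slopes at 0.6 rad (34 deg), rising towards the stand's +x: it faces up and back to the robot, normal (-0.565, 0, 0.825) in stand axes. A 24 mm high lip runs along its low edge. Origin: on the table under the stand's middle.
- stand_bar (a point): middle of the underside of the stand's light bar, 252 mm above the table. The bar (24 mm wide, 22 mm high) runs along the stand's y over its whole width, right above the hinges' posts: a gripper must come in square to the sloping board, from the robot's side, not straight down.
- stock: stock tray: open aluminium tray, 210 (its x) x 215 (its y) x 25 mm high, walls and floor 5 mm, with one low divider wall (17 mm above the floor) along its x at y = 0 making two lanes of about 102 mm. Origin: on the table under its centre. It may stand left or right.
- repair: repair tray: narrower open aluminium tray without divider, 210 (its x) x 150 (its y) x 25 mm high, walls and floor 5 mm. Origin: on the table under its centre. It may stand left or right.
- hinge_a: oven-door hinge, 1 of 3 that look alike (steel, about 260 g): two flat arms 140 x 18 x 8 mm, one over the other, joined at one end by a 28 mm barrel, spread in a V. Origin: barrel axis, on the underside. +x: from the barrel along the middle of the V as it starts (up the slope, barrel at the lip); +z: away from the board; y level. The lower arm is fixed in this frame, 0.25 rad to the -y side of +x.
- hinge_a_arm (a joint): angle by which this hinge's upper arm has closed on the lower one: 0 as it starts (0.25 rad to the +y side of the hinge's +x), 0.30 rad fully shut. If free, squeezing the posts with 2 to 3 N shuts it and it stays as left; a seized one does not yield to any grip and stays at about 0.
- hinge_a_mid (a point): middle of this hinge, on its underside, 70 mm from the barrel axis along +x. On each arm, 100 mm from the barrel axis, stands a round post, 16 mm thick, its top 60 mm above the underside (arms reach 16 mm). Over the outside the two posts measure 65 mm open, 36 mm shut.
- hinge_b: oven-door hinge, 1 of 3 that look alike (steel, about 260 g): two flat arms 140 x 18 x 8 mm, one over the other, joined at one end by a 28 mm barrel, spread in a V. Origin: barrel axis, on the underside. +x: from the barrel along the middle of the V as it starts (up the slope, barrel at the lip); +z: away from the board; y level. The lower arm is fixed in this frame, 0.25 rad to the -y side of +x.
- hinge_b_arm (a joint): angle by which this hinge's upper arm has closed on the lower one: 0 as it starts (0.25 rad to the +y side of the hinge's +x), 0.30 rad fully shut. If free, squeezing the posts with 2 to 3 N shuts it and it stays as left; a seized one does not yield to any grip and stays at about 0.
- hinge_b_mid (a point): middle of this hinge, on its underside, 70 mm from the barrel axis along +x. On each arm, 100 mm from the barrel axis, stands a round post, 16 mm thick, its top 60 mm above the underside (arms reach 16 mm). Over the outside the two posts measure 65 mm open, 36 mm shut.
- hinge_c: oven-door hinge, 1 of 3 that look alike (steel, about 260 g): two flat arms 140 x 18 x 8 mm, one over the other, joined at one end by a 28 mm barrel, spread in a V. Origin: barrel axis, on the underside. +x: from the barrel along the middle of the V as it starts (up the slope, barrel at the lip); +z: away from the board; y level. The lower arm is fixed in this frame, 0.25 rad to the -y side of +x.
- hinge_c_arm (a joint): angle by which this hinge's upper arm has closed on the lower one: 0 as it starts (0.25 rad to the +y side of the hinge's +x), 0.30 rad fully shut. If free, squeezing the posts with 2 to 3 N shuts it and it stays as left; a seized one does not yield to any grip and stays at about 0.
- hinge_c_mid (a point): middle of this hinge, on its underside, 70 mm from the barrel axis along +x. On each arm, 100 mm from the barrel axis, stands a round post, 16 mm thick, its top 60 mm above the underside (arms reach 16 mm). Over the outside the two posts measure 65 mm open, 36 mm shut.
- mouse: bystander, leave alone: black computer mouse, 105 x 58 x 26 mm; origin at the centre of its underside.
- mug: bystander, leave alone: white mug, 80 mm wide, 90 mm high; origin at the centre of its underside.
- jar: bystander, leave alone: glass jar with steel cap, 70 mm wide, 110 mm high; origin at the centre of its underside.
- driver: bystander, leave alone: screwdriver lying on the table beside the trays, about 200 mm long along its x; origin under its middle.
Mind the look-alikes: they are no part of the job. Leave any blue look-alike of the hinge_c alone. What is shaped like the hinge_a but orange is not meant.

How it is judged:
At the end, for the whole second after the job is handed in: The two free hinges lie in the stock tray, each closed by over 0.22 rad; the seized one lies in the repair tray. Each lies at rest flat on the floor (tilt under 0.1 rad, underside under 15 mm above the table), its middle within 100 mm of the tray centre in x and 100 (stock) or 70 mm (repair) in y (((x of hinge_a_mid in the frame of repair between -0.1 and 0.1 m and y of hinge_a_mid in the frame of repair between -0.07 and 0.07 m and z of hinge_a in the frame of repair below 0.015 m and angle between each of hinge_a, hinge_b, hinge_c's own z axis and vertical below 0.1 rad and linear speed of each of hinge_a, hinge_b, hinge_c below 0.03 m/s and x of hinge_b_mid in the frame of stock between -0.1 and 0.1 m and y of hinge_b_mid in the frame of stock between -0.1 and 0.1 m and z of each of hinge_b, hinge_c in the frame of stock below 0.015 m and value of joint each of hinge_b_arm, hinge_c_arm above 0.22 rad and x of hinge_c_mid in the frame of stock between -0.1 and 0.1 m and y of hinge_c_mid in the frame of stock between -0.1 and 0.1 m) or (x of hinge_b_mid in the frame of repair between -0.1 and 0.1 m and y of hinge_b_mid in the frame of repair between -0.07 and 0.07 m and z of hinge_b in the frame of repair below 0.015 m and angle between each of hinge_b, hinge_a, hinge_c's own z axis and vertical below 0.1 rad and linear speed of each of hinge_b, hinge_a, hinge_c below 0.03 m/s and x of hinge_a_mid in the frame of stock between -0.1 and 0.1 m and y of hinge_a_mid in the frame of stock between -0.1 and 0.1 m and z of each of hinge_a, hinge_c in the frame of stock below 0.015 m and value of joint each of hinge_a_arm, hinge_c_arm above 0.22 rad and x of hinge_c_mid in the frame of stock between -0.1 and 0.1 m and y of hinge_c_mid in the frame of stock between -0.1 and 0.1 m) or (x of hinge_c_mid in the frame of repair between -0.1 and 0.1 m and y of hinge_c_mid in the frame of repair between -0.07 and 0.07 m and z of hinge_c in the frame of repair below 0.015 m and angle between each of hinge_c, hinge_a, hinge_b's own z axis and vertical below 0.1 rad and linear speed of each of hinge_c, hinge_a, hinge_b below 0.03 m/s and x of hinge_a_mid in the frame of stock between -0.1 and 0.1 m and y of hinge_a_mid in the frame of stock between -0.1 and 0.1 m and z of each of hinge_a, hinge_b in the frame of stock below 0.015 m and value of joint each of hinge_a_arm, hinge_b_arm above 0.22 rad and x of hinge_b_mid in the frame of stock between -0.1 and 0.1 m and y of hinge_b_mid in the frame of stock between -0.1 and 0.1 m))); the robot touches nothing.
It fails at once if a hinge hits a tray's floor at more than 0.9 m/s (dropped from about 40 mm or more) ((((x of hinge_a_mid in the frame of stock between -0.1 and 0.1 m and y of hinge_a_mid in the frame of stock between -0.1 and 0.1 m and z of hinge_a in the frame of stock below 0.03 m) or (x of hinge_a_mid in the frame of repair between -0.1 and 0.1 m and y of hinge_a_mid in the frame of repair between -0.1 and 0.1 m and z of hinge_a in the frame of repair below 0.03 m)) and linear speed of hinge_a above 0.9 m/s) or (((x of hinge_b_mid in the frame of stock between -0.1 and 0.1 m and y of hinge_b_mid in the frame of stock between -0.1 and 0.1 m and z of hinge_b in the frame of stock below 0.03 m) or (x of hinge_b_mid in the frame of repair between -0.1 and 0.1 m and y of hinge_b_mid in the frame of repair between -0.1 and 0.1 m and z of hinge_b in the frame of repair below 0.03 m)) and linear speed of hinge_b above 0.9 m/s) or (((x of hinge_c_mid in the frame of stock between -0.1 and 0.1 m and y of hinge_c_mid in the frame of stock between -0.1 and 0.1 m and z of hinge_c in the frame of stock below 0.03 m) or (x of hinge_c_mid in the frame of repair between -0.1 and 0.1 m and y of hinge_c_mid in the frame of repair between -0.1 and 0.1 m and z of hinge_c in the frame of repair below 0.03 m)) and linear speed of hinge_c above 0.9 m/s)).
It fails at once if a bystander (mouse, mug, jar, screwdriver) is pushed more than 30 mm from its place (distance of any of mouse, mug, jar, driver from where it was at the start of the episode above 0.03 m).
It also fails if it takes over 61 s, if anything falls off the work surface, if the arm or the gripper's body presses on something with over 40 N, if the wrist force passes 120 N, or if a joint passes its speed limit or range.

## Working session

There is one attempt and no reset: what is moved stays moved. The work goes in short steps, each a Python script; the robot and the scene stay as the last script left them, time stands still between calls to the robot, and variables do not carry over. Pictures are saved under pics/ and viewed, at most 10 in all, crops included, and the job is handed in when it is done.

```bash
mkdir -p pics; cat > h.py <<'E'
import numpy as np, cv2
from station import robot, eyes
def pts(c):
    K=c["camera_matrix"];z=c["z_map"];v,u=np.indices(z.shape)
    P=np.stack([(u-K[0,2])/K[0,0]*z,(v-K[1,2])/K[1,1]*z,z],-1)
    T=np.linalg.inv(c["world_to_cam"])
    W=P@T[:3,:3].T+T[:3,3]; W[z==0]=np.nan
    return W
E
python3 - <<'E'
from h import *
import pickle
for n in("scene","top"):
    c=eyes.read_camera(n); pickle.dump(c,open(n+".pkl","wb"))
    cv2.imwrite(f"pics/{n}0.png",cv2.resize(c["frame"][:,:,::-1],(800,600)))
    print(n,np.linalg.inv(c["world_to_cam"]).round(3).tolist())
s=robot.sense();print(s["orientation"],s["time_s"])
E
```

```text
scene [[-0.777, 0.46, -0.43, 1.014], [0.63, 0.58, -0.516, 0.788], [0.012, -0.672, -0.74, 1.233], [0.0, 0.0, 0.0, 1.0]]
top [[-0.028, -0.986, 0.165, 0.189], [-0.999, 0.03, 0.013, 0.012], [-0.018, -0.164, -0.986, 1.399], [0.0, 0.0, 0.0, 1.0]]
[-3.14055308e+00 -2.53757802e-05  2.73879300e+00] 0.1
```

View pics/scene0.png

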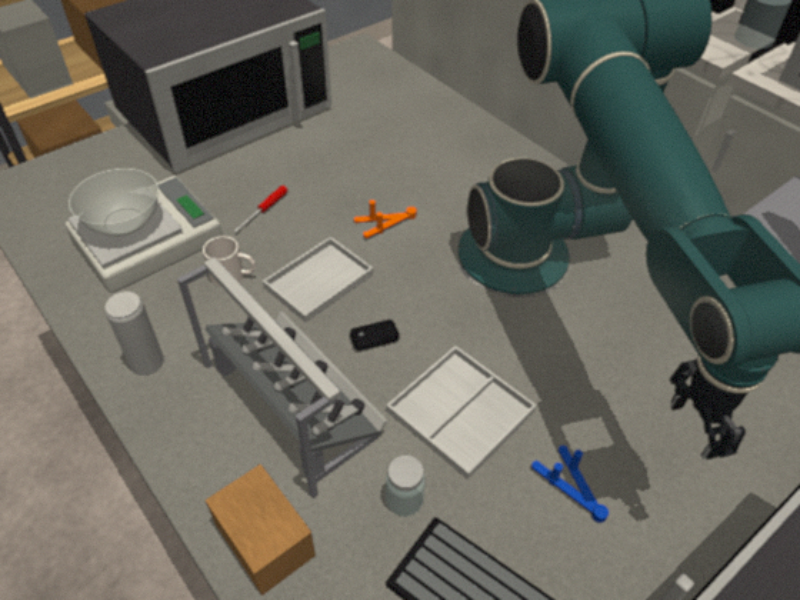

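View pics/top0.png

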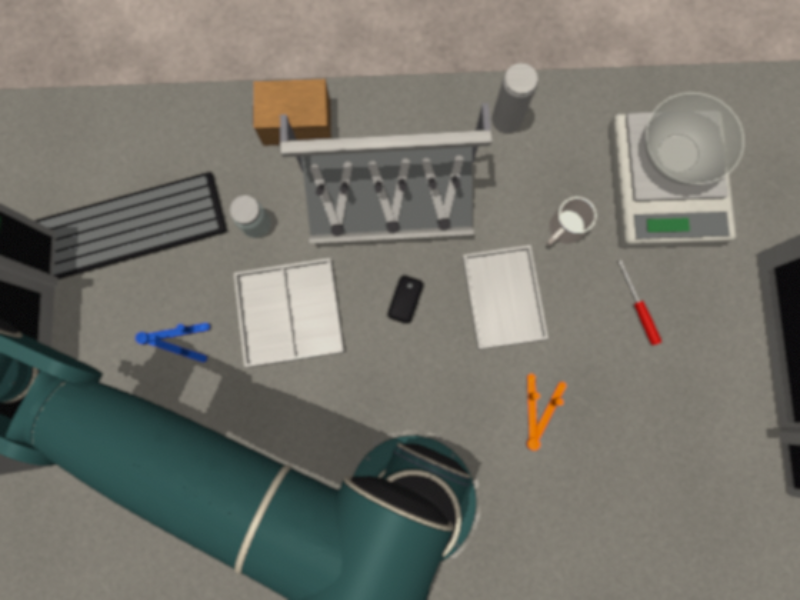

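The top view (800x600) shows the three hinges on the stand, with barrels at about (337,228), (393,222) and (444,220). The divided stock tray is at (290,312), the undivided repair tray at (505,297), the mouse at (405,300), the jar at (247,212) and the mug at (575,215). The blue (175,340) and orange (543,410) look-alikes lie on the table and are not meant. The three grey ones on the sloped board fit the description.

```bash
python3 - <<'E'
from h import *
import pickle
c=pickle.load(open("top.pkl","rb"));W=pts(c);F=c["frame"]
s=0.7
def box(x0,y0,x1,y1):
    m=np.zeros(W.shape[:2],bool);m[int(y0*s):int(y1*s),int(x0*s):int(x1*s)]=1;return m
tm=box(600,480,700,560);print("table z",np.nanmedian(W[tm][:,2]))
# bar top
m=box(270,110,500,165)&(W[...,2]>.255)&(W[...,2]<.30)
P=W[m];print("bar n",len(P),P.min(0),P.max(0),np.median(P[:,2]))
r=cv2.minAreaRect((P[:,:2]*1000).astype(np.float32));print("bar",r)
# trays: bright pixels, wall tops at z .025
for n,b in(("stock",(225,250,350,372)),("repair",(455,240,555,355))):
    m=box(*b)&(F.min(2)>125)&(W[...,2]<.05)
    m=cv2.morphologyEx(m.astype(np.uint8),cv2.MORPH_OPEN,np.ones((3,3)))>0
    P=W[m];r=cv2.minAreaRect((P[:,:2]*1000).astype(np.float32));print(n,m.sum(),r,np.nanpercentile(P[:,2],[5,50,95]))
# board plane via ransac
m=box(305,150,475,240)&(W[...,2]>.01)&(W[...,2]<.2);P=W[m]
rng=np.random.default_rng(0);best=None
for _ in range(500):
    a=P[rng.choice(len(P),3)];nn=np.cross(a[1]-a[0],a[2]-a[0]);L=np.linalg.norm(nn)
    if L<1e-4: continue
    nn/=L;nn*=np.sign(nn[2]);d=(P-a[0])@nn;k=(abs(d)<.003).sum()
    if best is None or k>best[0]:best=(k,abs(d)<.003)
Q=P[best[1]];c0=Q.mean(0);n=np.linalg.svd(Q-c0)[2][2];n*=np.sign(n[2])
print("board",len(P),len(Q),n,c0,"yaw",np.arctan2(-n[1],-n[0]),"slope",np.arccos(n[2]))
h=(W-c0)@n
m=box(290,140,490,245)&(h>.045)&(h<.07)&(W[...,2]<.25)
nl,lab,st,ce=cv2.connectedComponentsWithStats(m.astype(np.uint8))
for i in range(1,nl):
    if st[i,4]>8:
        p=W[lab==i];print("post",ce[i].round(),st[i,4],p.mean(0).round(4),h[lab==i].max().round(4))
m=box(290,140,490,245)&(h>.008)&(h<.045)&(W[...,2]<.25)
nl,lab,st,ce=cv2.connectedComponentsWithStats(m.astype(np.uint8))
for i in range(1,nl):
    if st[i,4]>8:
        p=W[lab==i];print("low",ce[i].round(),st[i,:5],p.mean(0).round(4),np.percentile(h[lab==i],[10,50,90]).round(4))
for n,b in(("mug",(540,190,605,250)),("jar",(225,190,275,240)),("box",(250,75,335,148)),("can",(490,60,545,132)),("mouse",(380,268,430,328))):
    p=W[box(*b)];p=p[p[:,2]>.012];print(n,p.min(0).round(3),p.max(0).round(3),np.median(p,0).round(3))
E
```

```text
table z -0.0020189573583152542
bar n 1758 [ 0.66582779 -0.16856054  0.25508175] [0.75018159 0.22703557 0.28292827] 0.27441009932221416
bar ((705.022705078125, 29.245147705078125), (395.8959045410156, 84.0804214477539), 89.08406829833984)
stock 4680 ((413.46453857421875, 264.68634033203125), (222.89434814453125, 228.1582794189453), 7.291647911071777) [-0.00146376  0.00434539  0.02372157]
repair 3403 ((434.4716796875, -221.906494140625), (222.21981811523438, 160.6950225830078), 6.627500057220459) [-0.00169014  0.00398325  0.02367972]
board 6996 3395 [-0.56696071 -0.01385173  0.82362837] [0.6555065 0.0287185 0.0823196] yaw 0.024426687145658193 slope 0.6030169460784295
post [320. 128.] 31 [ 0.6462 -0.1124  0.1431] 0.0625
post [303. 129.] 29 [ 0.6446 -0.0631  0.1428] 0.0629
post [265. 131.] 27 [0.6412 0.0485 0.1442] 0.0641
post [282. 130.] 30 [ 6.426e-01 -4.000e-04  1.441e-01] 0.0664
post [224. 134.] 27 [0.6385 0.17   0.1443] 0.066
post [241. 133.] 30 [0.6405 0.1207 0.1431] 0.0649
low [321. 114.] [317 109   8  10  24] [ 0.6975 -0.1191  0.1208] [0.0086 0.0098 0.0113]
low [283. 117.] [280 111   7  12  33] [ 0.6942 -0.0068  0.1201] [0.0083 0.0096 0.0111]
low [300. 119.] [296 111  10  19 101] [ 0.6845 -0.057   0.122 ] [0.0122 0.0162 0.0237]
low [270. 149.] [ 217  113  115   57 1492] [0.6079 0.0381 0.072 ] [0.0106 0.0181 0.0258]
low [243. 122.] [241 120   5   6  15] [0.6839 0.1146 0.1149] [0.0083 0.0095 0.0111]
low [242. 128.] [239 125   6   6  22] [0.665 0.12  0.115] [0.0086 0.0148 0.0374]
low [282. 126.] [279 124   6   5  24] [ 0.6673 -0.0007  0.1159] [0.0089 0.0197 0.0371]
mug [ 0.535 -0.41   0.012] [ 0.628 -0.313  0.095] [ 0.586 -0.369  0.063]
jar [0.581 0.299 0.012] [0.646 0.404 0.116] [0.605 0.327 0.104]
box [0.677 0.128 0.013] [0.918 0.321 0.283] [0.837 0.223 0.099]
can [ 0.699 -0.284  0.012] [ 0.881 -0.166  0.276] [ 0.827 -0.242  0.161]
mouse [ 0.376 -0.04   0.012] [0.482 0.038 0.033] [ 0.428 -0.001  0.023]
```

```bash
cat >> h.py <<'E'
from scipy.spatial.transform import Rotation as R
YAW=.0255; SL=.6
n=np.array([-np.sin(SL)*np.cos(YAW),-np.sin(SL)*np.sin(YAW),np.cos(SL)])
c0=np.array([.6555,.0287,.0830])
SG=-1
def eul(z,yaw,sg):
    y=sg*np.array([-np.sin(yaw),np.cos(yaw),0]);x=np.cross(y,z)
    return R.from_matrix(np.stack([x,y,z],1)).as_euler('xyz')
tops={"a":((.6385,.1700,.1443),(.6405,.1207,.1431)),"b":((.6412,.0485,.1442),(.6426,-.0004,.1441)),"c":((.6446,-.0631,.1428),(.6462,-.1124,.1431))}
def foot(k):
    p=np.mean(tops[k],0); return p-((p-c0)@n)*n      # on the board between the posts
TR={"stock":(np.array([.4135,.2647]),.127),"repair":(np.array([.4345,-.2219]),.116)}
def slot(t,x,y):
    c,a=TR[t];return c+np.array([np.cos(a)*x-np.sin(a)*y,np.sin(a)*x+np.cos(a)*y])
E
python3 - <<'E'
import h
from h import *
for sg in(1,-1):
    print(sg)
    for k in "abc":
        for d in(.02,.14): print(k,foot(k).round(4),d,np.round(v,2) if (v:=robot.inverse_kinematics(foot(k)+d*n,eul(-n,YAW,sg))) is not None else None)
    for t,y in(("stock",.0535),("stock",-.0535),("repair",0)):
        p=slot(t,.035,y);v=robot.inverse_kinematics([*p,.1],eul(np.array([0,0,-1.]),TR[t][1],sg));print(t,p.round(3),None if v is None else np.round(v,2))
c=eyes.read_camera("wrist");print(c["T_tool_cam"].round(3).tolist())
E
```

```text
1
a [0.6719 0.1462 0.0963] 0.02 [ 0.23 -0.13  1.97 -0.17  0.72 -1.27]
a [0.6719 0.1462 0.0963] 0.14 [ 0.26 -0.36  1.99 -0.16  0.93 -1.28]
b [0.6748 0.0249 0.0961] 0.02 [-0.01 -0.17  2.    0.03  0.71 -1.62]
b [0.6748 0.0249 0.0961] 0.14 [-0.02 -0.41  2.03  0.03  0.93 -1.62]
c [ 0.6775 -0.0869  0.096 ] 0.02 [-0.23 -0.15  1.98  0.21  0.73 -1.94]
c [ 0.6775 -0.0869  0.096 ] 0.14 [-0.27 -0.38  2.    0.2   0.95 -1.93]
stock [0.441 0.322] [ 0.58 -0.1   1.87 -0.    1.37 -1.11]
stock [0.455 0.216] [ 0.39 -0.2   1.96 -0.    1.38 -1.31]
repair [ 0.469 -0.218] [-0.48 -0.17  1.93 -0.    1.37 -2.17]
-1
a [0.6719 0.1462 0.0963] 0.02 [ 0.23 -0.13  1.97 -0.17  0.72  1.87]
a [0.6719 0.1462 0.0963] 0.14 [ 0.26 -0.36  1.99 -0.16  0.93  1.86]
b [0.6748 0.0249 0.0961] 0.02 [-0.01 -0.17  2.    0.03  0.71  1.52]
b [0.6748 0.0249 0.0961] 0.14 [-0.02 -0.41  2.03  0.03  0.93  1.52]
c [ 0.6775 -0.0869  0.096 ] 0.02 [-0.23 -0.15  1.98  0.21  0.73  1.2 ]
c [ 0.6775 -0.0869  0.096 ] 0.14 [-0.27 -0.38  2.    0.2   0.95  1.21]
stock [0.441 0.322] [ 0.58 -0.1   1.87 -0.    1.37  2.03]
stock [0.455 0.216] [ 0.39 -0.2   1.96 -0.    1.38  1.84]
repair [ 0.469 -0.218] [-0.48 -0.17  1.93 -0.    1.37  0.97]
[[-0.001, -0.944, -0.329, 0.084], [1.0, -0.001, 0.001, -0.0], [-0.001, -0.329, 0.944, -0.143], [0.0, 0.0, 0.0, 1.0]]
```

```bash
sed -i 's/^SG=-1/SG=1/' h.py; python3 - <<'E'
from h import *
import pickle
o=eul(-n,YAW,SG)
robot.reach(foot("a")+.13*n,o)
s=robot.sense();c=eyes.read_camera("wrist");pickle.dump((s,c),open("w.pkl","wb"))
cv2.imwrite("pics/w1.png",c["frame"][:,:,::-1])
print(s["time_s"],s["position"],s["grip_width"])
T=np.eye(4);T[:3,:3]=R.from_euler('xyz',s["orientation"]).as_matrix();T[:3,3]=s["position"]
c["world_to_cam"]=np.linalg.inv(T@c["T_tool_cam"])
W=pts(c);h=(W-c0)@n
b=(abs(h)<.006);Q=W[b];cc=Q.mean(0);nn=np.linalg.svd(Q[::20]-cc)[2][2];print("board",cc,nn,np.median(h[b]))
m=((h>.045)&(h<.068)&(W[...,2]<.2)).astype(np.uint8)
nl,lab,st,ce=cv2.connectedComponentsWithStats(m)
for i in range(1,nl):
    if st[i,4]>60:
        p=W[lab==i];hh=h[lab==i];q=p-hh[:,None]*n;print(ce[i].round(),st[i,4],p.mean(0).round(4),np.percentile(hh,95).round(4),"foot",q.mean(0).round(4))
E
```

```text
2.225 [0.59857683 0.14490849 0.20375879] 0.08570888081657203
board [0.6358859  0.07089721 0.07002701] [ 0.57402998  0.01109865 -0.81875906] 4.088003849251893e-05
[529. 157.] 1664 [0.597  0.3297 0.1085] 0.0547 foot [0.6251 0.3304 0.0675]
[ 18. 222.] 667 [ 0.644  -0.0613  0.1419] 0.0611 foot [ 0.6758 -0.0605  0.0953]
[ 97. 222.] 559 [0.6421 0.0012 0.1424] 0.0611 foot [0.6742 0.002  0.0953]
[160. 222.] 502 [0.6406 0.0499 0.1428] 0.0611 foot [0.673  0.0508 0.0954]
[251. 223.] 431 [0.6387 0.1211 0.1432] 0.0609 foot [0.6714 0.1219 0.0955]
[313. 223.] 432 [0.6376 0.1695 0.1433] 0.0608 foot [0.6703 0.1703 0.0956]
```

View pics/w1.png

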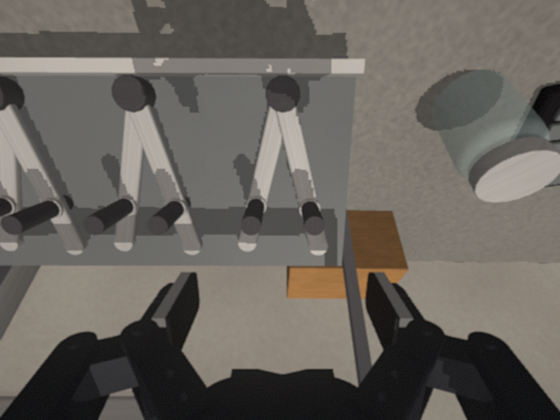

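The wrist view shows hinge a's posts at (251,223) and (313,223), midway between the fingers. It agrees with the top view to within 2 mm, so I go in and squeeze.

```bash
cat >> h.py <<'E'
def squeeze(k,pre=True):
    o=eul(-n,YAW,SG);f=foot(k)
    if pre:
        robot.grip(.085); robot.reach(f+.13*n,o)
    hit=robot.move_straight(f+.021*n,speed=.12,max_force=15)
    robot.grip(.02,40);robot.hold(.3);w=robot.sense()["grip_width"]
    robot.grip(.02,80);robot.hold(.2);s=robot.sense()
    print(k,"hit",hit,"w40",round(w,4),"w80",round(s["grip_width"],4),s["gripper_force"],s["position"].round(4),s["time_s"])
    return s["grip_width"]
E
python3 - <<'E'
from h import *
squeeze("a",False)
o=eul(-n,YAW,SG)
robot.move_straight(foot("a")+.13*n,speed=.12)
s=robot.sense();c=eyes.read_camera("wrist");cv2.imwrite("pics/w2.png",c["frame"][:,:,::-1]);print(s["grip_width"],s["contact_force"],s["torque"],s["time_s"])
E
```

```text
a hit False w40 0.0347 w80 0.0331 77.63473749160767 [0.6609 0.1458 0.1165] 4.575
0.03316263885085358 [ 0.39167251 -0.10377088 -2.48847958] [-0.03031855  0.50563763  0.00657821] 5.6333
```

View pics/w2.png

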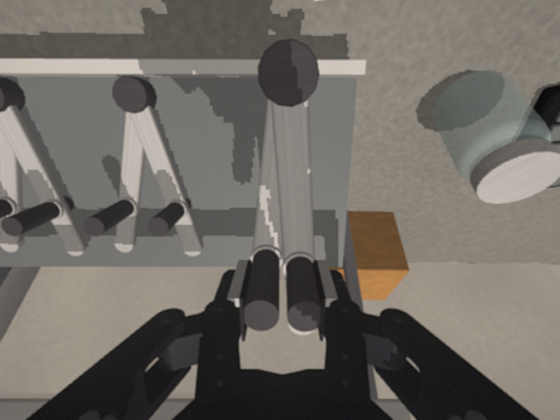

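Hinge a closed to 34 mm over the posts, so it is free. It hangs straight in the grip, and I place it in the left stock lane.

```bash
cat >> h.py <<'E'
def place(t,y,w):
    a=TR[t][1];o=eul(np.array([0,0,-1.]),a,SG);p=slot(t,.035,y)
    robot.reach([*p,.12],o)
    robot.move_straight([*p,.045],speed=.12)
    hit=robot.move_straight([*p,.021],speed=.03,max_force=5)
    s=robot.sense();print(t,"touch",hit,s["position"].round(4),"w",s["grip_width"].round(4))
    robot.grip(min(.085,w+.02));robot.move_straight([*p,.14],speed=.2)
    print("t",robot.sense()["time_s"])
E
python3 - <<'E'
from h import *
place("stock",.0535,.0332)
c=eyes.read_camera("wrist");cv2.imwrite("pics/w3.png",c["frame"][:,:,::-1])
w=squeeze("b")
robot.move_straight(foot("b")+.13*n,speed=.12);s=robot.sense();print(s["grip_width"],s["time_s"])
E
```

```text
Traceback (most recent call last):
  File "h.py", line 37, in place
    s=robot.sense();print(t,"touch",hit,s["position"].round(4),"w",s["grip_width"].round(4))
                                                                   ^^^^^^^^^^^^^^^^^^^^^
AttributeError: 'float' object has no attribute 'round'
```

```bash
sed -i 's/s\["grip_width"\].round(4))/round(s["grip_width"],4))/' h.py; python3 - <<'E'
from h import *
s=robot.sense();print(s["position"].round(4),s["contact_force"].round(1),s["grip_width"])
p=slot("stock",.035,.0535)
robot.grip(.055);robot.move_straight([*p,.14],speed=.2)
c=eyes.read_camera("wrist");cv2.imwrite("pics/w3.png",c["frame"][:,:,::-1]);print(robot.sense()["time_s"])
E
```

```text
[0.4414 0.3223 0.0282] [-2.5 -0.7  7.5] 0.03257635000149765
9.1083
```

View pics/w3.png

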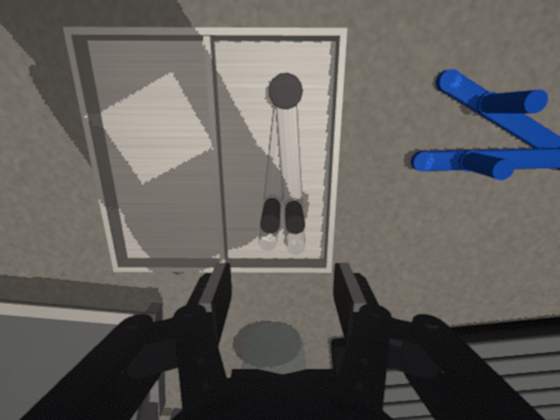

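Hinge a lies flat and shut in its stock lane, with its barrel at (285,90) and posts at (282,215). Next is b.

```bash
cat > run.py <<'E'
import sys
from h import *
k=sys.argv[1]
w=squeeze(k)
robot.move_straight(foot(k)+.13*n,speed=.12);w2=robot.sense()["grip_width"];print(w2)
if abs(w2-w)>.004: sys.exit("grip lost?")
if w<.045: place("stock",-.0535,w)
elif w>.058: place("repair",0,w)
else: sys.exit("unclear")
c=eyes.read_camera("wrist");cv2.imwrite(f"pics/p{k}.png",c["frame"][:,:,::-1])
E
python3 run.py b
```

```text
b hit False w40 0.0641 w80 0.0615 80.05362510681152 [0.6628 0.0242 0.1155] 12.925
0.060870975133473504
repair touch True [ 0.4693 -0.2179  0.0279] w 0.0611
t 17.4917
```

View pics/pb.png

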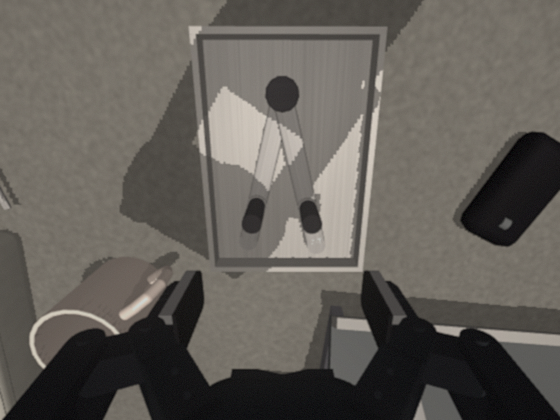

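Hinge b would not close (61 to 64 mm over the posts), so it is the seized one. It lies flat in the repair tray, with its barrel at (282,93) and posts at (253,213) and (311,215). Next is c.

```bash
python3 run.py c; python3 - <<'E'
from h import *
for n_ in("top",):
    robot.reach([.40,.0,.35],eul(np.array([0,0,-1.]),0,SG))
    c=eyes.read_camera(n_);W=pts(c)
    for t in TR:
        for y in((.0535,-.0535) if t=="stock" else (0,)):
            p=slot(t,-.05,y);m=np.linalg.norm(W[...,:2]-p,axis=-1)<.012
            print(t,y,np.nanpercentile(W[m][:,2],[50,95]))
    cv2.imwrite("pics/end.png",cv2.resize(c["frame"][80:300,140:420,::-1],(763,600)))
print(robot.sense()["time_s"])
E
```

```text
c hit False w40 0.0344 w80 0.033 77.6290762424469 [ 0.6665 -0.088   0.1164] 20.8333
0.03306201733100432
stock touch True [0.455  0.2161 0.0278] w 0.0333
t 25.6083
stock 0.0535 [0.01965707 0.02636428]
stock -0.0535 [0.02003054 0.02634227]
repair 0 [0.02184257 0.02886311]
26.8833
```

View pics/pc.png

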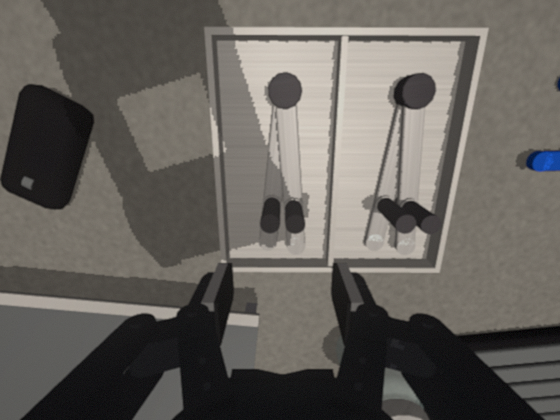

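View pics/end.png

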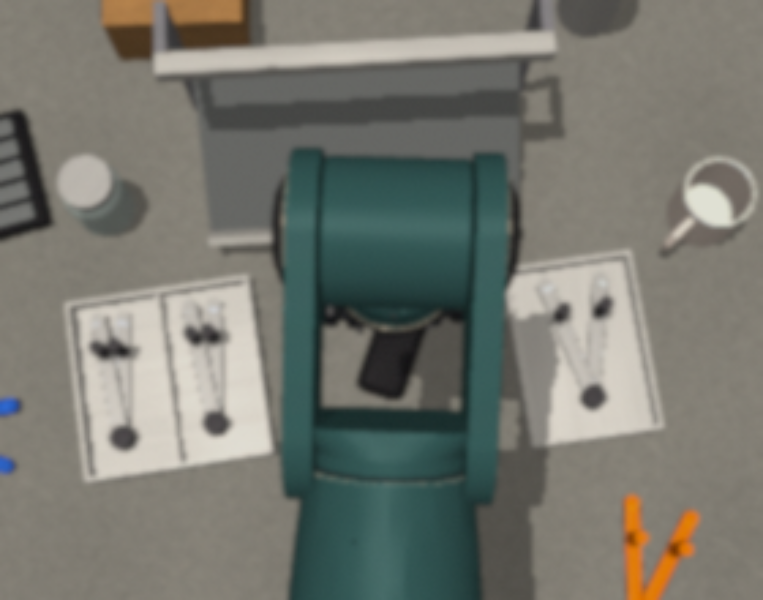

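In both views all three hinges lie flat: a and c shut in the stock lanes, with barrels at (123,437) and (216,423), and b open in the repair tray at (593,396). The mouse, mug and jar have not moved.

```bash
python3 -c "
from station import robot
robot.hold(.3);print(robot.close_job())"
```

```text
the job is handed in; nothing more can be done
None
```

I handed the job in at about 27 s: hinge b is the seized one and lies flat in the repair tray, and a and c lie shut and flat in the stock tray; the hand-in call returned no verdict.

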